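# Turn the fish-room carousel to bring the pump bottle to the front

## Robot

A 6-joint arm with a two-finger parallel gripper is mounted at the origin on the work surface. World frame = base frame: x ahead of the robot, y to its left, z up, the work surface at z = 0. Lengths are in m, angles in rad, forces in N, time in s.
With the tool pointing down it reaches from about 0.35 to 0.975 m from the base axis. Payload 4.9 kg.
Tool frame: the origin (TCP) lies between the finger pads; the fingertips stand 11 mm ahead of it and the grasp point (between the pads) lies 8 mm behind it (env.tcp_to_tips is the distance from the TCP to the fingertips, in m); z points along the fingers, y is the line along which they close (so a half turn about z gives the same grasp; the last joint's range is limited). The gripper opens to 85 mm and grips with 20 to 120 N. Pads are 22 mm wide; open, the fingers measure 114 mm over their backs; the gripper's body (76 mm by 85 mm) begins 54 mm behind the grasp point. The pads swing forward as they close: fully open they stand 13 mm farther back than shut.
Start: joints at [1.096, 0.053, 1.613, -0, 1.476, -0.119], TCP at [0.218, 0.586, 0.242] pointing down, gripper open.
Joint ranges: [-3.01, 3.01], [-1.01, 2.22], [0.06, 2.58], [-1.02, 4.17], [0.09, 2.62], [-3.14, 3.14]. Speed limits (rad/s): [2.57, 2.57, 3.14, 3.14, 3.14, 3.14].

## Interface

Orientations are given as a rotation vector (axis times angle).
In Python, from cell import env gives the robot as it stands. The module is installed in compiled form; this text tells all that it offers.
- The arm moves only by the tool step_arm, never from a script. Its argument "deltas" is a list of rows, each a list of 4 numbers: the shift along the tool's x, y, z in m, then the turn about the tool's z in rad. In form: [[x, y, z, spin], ...]. A call has 1 to 20 rows; each row is the pose to reach, as a shift and turn from the pose commanded when the call began, along the tool's axes at that moment; what a row does not reach only later rows make up. A row lasts 1/12 s, in which the tool goes at most 41.7 mm and 7.16 degrees, less where a joint would pass 70% of its speed; a pose out of reach is approached as far as the arm can. A call with a gripper value outside its range is refused whole. "jaw" is the opening, from -1 (shut) to 1 (fully open), set as the call begins (left out, the last holds). The fingers move at their own pace and stop on an object; "grip_force" is the grip in N (left out, the last holds). Time passes only in rows, so rows that repeat a pose let the fingers close. It gives the time, the measured TCP pose, the force, the opening and the grip force at its end, in the units of the state.
- env.get_state(): the state, without advancing time (a new reading comes with each control period).
- env.camera(name): name is "scene" or "top"; returns (picture, depth): 420x560x3 uint8, red, green, blue; 420x560 float32, m along the optical axis (not along the pixel's ray), 0 where there is no reading.
- env.camera_model(name): a dict with "fovy" (degrees; the focal length in pixels is half the picture's height over the tangent of half this angle, whatever the lens; pixels are square), "cx", "cy" (the principal point, pixels), "D" ([k1, k2, p1, p2, k3] as OpenCV has them; the pictures are not rectified), "rvec" (rotation vector, rad) and "tvec" (3), from world to camera coordinates, as OpenCV has them. Camera axes: x right, y down, z forward; pixel columns grow to the right and rows downward; lengths in m; the calibration is good to about 2 mm. A picture is of the moment at which its call begins. camera_model takes no time and is no camera call.
- env.hand_in(): hands the job in; it is judged then, once.
The state is a dict: "t": time; "qpos": joint angles; "joint_vel": joint speeds; "tau": joint torques, N m; "eef_pos": TCP position; "ee_rot": TCP orientation; "force": force on the tool from outside, world axes, zero at the start; "ft_torque": the same for the moment, N m; "opening": finger opening in m; "grip_force": force on a finger pad.
Only numpy, scipy, OpenCV 4.12 (cv2) and the standard library are available. Lean on these libraries where they do the work, as an engineer would, in place of code of your own. Each camera call takes 0.05 s, during which the arm holds its last target. There are 200 camera calls.

## Task

Push the supply carousel round by the finger lugs on its rim until the pump bottle stands at the front, centred on the arrow block of the stand. Touch only the carousel itself: do not touch, lift or tip the four containers riding on it, and leave everything else on the table where it is. Then draw the hand clear, with the platter at rest.

Things in the scene. Friction and masses are not known exactly. Their poses are not given: they have to be found in the camera images.
- stand: Grey fixed foot of the carousel, a disc 190 mm across, 12 mm high. Origin: on the table, on the turning axis; z up. Its -x axis is the FRONT (roughly towards the robot): a flat bar 24 mm wide, 6 mm high runs out that way under the platter and carries, 200 to 235 mm from the axis, a white arrow block 20 mm high that points inward and marks the front. It never moves.
- platter (a joint): How far the platter has been turned on the stand since the start (rad, 0 at the start, positive anticlockwise from above; no end stop within reach). Turning it takes 1 to 2 N at a lug; the bearing has friction, so it stops where it is left. The containers ride round with it.
- lug (a point): Outer end of finger lug 0, 33 mm above the table, 190 mm from the axis. Eight equal aluminium lugs, numbered anticlockwise, stick out from the platter's rim 45 degrees apart: upright blocks 12 mm thick (along the rim), spanning 130 to 190 mm from the axis and 18 to 48 mm above the table. Containers stand in line with lugs 1, 3, 5 and 7.
- platter_top (a point): Centre of the platter's top face, 26 mm above the table. The platter is a grey disc of radius 130 mm, 10 mm thick, with a 4 mm thick lip at its rim and two crossed 4 mm dividers along its diameters at lugs 0, 2, 4 and 6, all up to 40 mm above the table, and a 20 mm thick centre post up to 76 mm. Low black trays, 70 mm high, line the table's far edge beyond x = 0.825 m.
- pump_bottle: The bottle to bring to the front: white plastic, body 56 mm in diameter and 75 mm high, tapering to a thin neck with a pump head and a short sideways spout (to 35 mm from its axis) at the top; 124 mm high in all, 0.15 to 0.31 kg. It stands loose in one of the four quarters of the platter, about 60 mm from the carousel's axis; which quarter varies. Origin: centre of its underside, z up its axis.
- tin: White square canister with a flat lid, 49 x 49 mm, 65 mm high. It stands loose in one of the four quarters of the platter, about 60 mm from the carousel's axis; which quarter varies. Origin: centre of its underside, z up its axis.
- food_jar: Squat white jar with a lid, 64 mm in diameter, 60 mm high. It stands loose in one of the four quarters of the platter, about 60 mm from the carousel's axis; which quarter varies. Origin: centre of its underside, z up its axis.
- beaker: Open white plastic cup, 58 mm across the rim, 75 mm high. It stands loose in one of the four quarters of the platter, about 60 mm from the carousel's axis; which quarter varies. Origin: centre of its underside, z up its axis.
- dish: Small white bowl, 70 mm across, 25 mm high, on the table beyond the carousel, to the robot's right. Bystander. Origin: centre of its underside.
- tumbler: Steel cup, 76 mm across, 120 mm high, to the robot's right of the carousel. Bystander. Origin: centre of its underside.
- can: Drink can, 66 mm in diameter, 120 mm high, to the left of the carousel. Bystander. Origin: centre of its underside.
- spoon: Metal spoon lying on the table at the right. Bystander. Origin: its underside.
- phone: Black phone, 75 x 150 x 9 mm, lying on the table at the left. Bystander. Origin: centre of its underside.
Things that resemble listed ones, but are neither listed nor needed, are in the scene too. What is shaped like the tin but red or yellow is not meant.

How it is judged:
At the end, for the whole second after the job is handed in: Pump bottle at the front (over 45 mm from the axis), its centre within 10 mm of the line from axis to arrow; platter under 0.05 rad/s; all four containers upright (0.15 rad) on the platter within 110 mm of its axis; dish, tumbler, can, spoon and phone within 20 mm of their starts (y of pump_bottle in the frame of stand between -0.01 and 0.01 m and x of pump_bottle in the frame of stand below -0.045 m and velocity of joint platter between -0.05 and 0.05 rad/s and angle between each of pump_bottle, tin, food_jar, beaker's own z axis and vertical below 0.15 rad and horizontal distance between each of pump_bottle, tin, food_jar, beaker and stand below 0.11 m and z of pump_bottle in the frame of stand between 0.02 and 0.034 m and z of tin in the frame of stand between 0.02 and 0.034 m and z of food_jar in the frame of stand between 0.02 and 0.034 m and z of beaker in the frame of stand between 0.02 and 0.034 m and distance of each of dish, tumbler, can, spoon, phone from where it was at the start of the episode below 0.02 m); the robot touches nothing.
It fails at once if the robot touches a container on the carousel (over 1.5 N) (contact force between any of the fingers, the arm and pump_bottle above 1.5 N or contact force between any of the fingers, the arm and tin above 1.5 N or contact force between any of the fingers, the arm and food_jar above 1.5 N or contact force between any of the fingers, the arm and beaker above 1.5 N).
It fails at once if a container is lifted off the platter or tipped over (z of any of pump_bottle, tin, food_jar, beaker in the frame of stand above 0.041 m or angle between any of pump_bottle, tin, food_jar, beaker's own z axis and vertical above 0.5 rad).
It fails at once if a bystander on the table is knocked away or lifted (over 20 mm) (distance of any of dish, tumbler, can, spoon, phone from where it was at the start of the episode above 0.02 m).
It also fails if it takes over 72 s, if anything falls off the work surface, if the arm or the gripper's body presses on something with over 40 N, if the wrist force passes 120 N, or if a joint passes its speed limit or range.

## Working session

There is one attempt and no reset: what is moved stays moved. The work goes in short steps, Python scripts to look and compute and a tool call to move; the robot and the scene stay as the last step left them, time stands still between calls to the robot, and variables do not carry over. Pictures are saved under pics/ and viewed, at most 10 in all, crops included, and the job is handed in when it is done.

Besides the shell and the picture viewer there is one more tool, called after "Emit:" as name(argument=value, ...) on one line, values as JSON. step_arm: Moves the arm, as the interface text tells. Its arguments: {"type":"object","properties":{"deltas":{"type":"array","items":{"type":"array","items":{"type":"number"}}},"jaw":{"type":"number"},"grip_force":{"type":"number"}},"required":["deltas"]}

```bash
mkdir -p pics; cat > h.py <<'E'
import numpy as np, cv2
from cell import env
def K(n):
    m=env.camera_model(n); f=210/np.tan(np.radians(m["fovy"])/2)
    return np.array([[f,0,m["cx"]],[0,f,m["cy"]],[0,0,1.]]),np.array(m["D"],float),np.array(m["rvec"],float),np.array(m["tvec"],float)
def ray(n,px,z):
    k,D,r,t=K(n); u=cv2.undistortPoints(np.array(px,float).reshape(-1,1,2),k,D).reshape(-1,2)
    R=cv2.Rodrigues(r)[0]; c=-R.T@t; d=np.c_[u,np.ones(len(u))]@R
    return c+d*((z-c[2])/d[:,2])[:,None]
def proj(n,p):
    k,D,r,t=K(n); return cv2.projectPoints(np.array(p,float).reshape(-1,1,3),r,t,k,D)[0].reshape(-1,2)
def cloud(n,depth):
    k,D,r,t=K(n); v,u=np.mgrid[:420,:560]; 
    q=cv2.undistortPoints(np.stack([u,v],-1).reshape(-1,1,2).astype(float),k,D).reshape(-1,2)
    R=cv2.Rodrigues(r)[0]; P=np.c_[q,np.ones(len(q))]*depth.reshape(-1,1)
    return ((P-t)@R).reshape(420,560,3)
def snap(n,name):
    a,d=env.camera(n); cv2.imwrite(f"pics/{name}.png",a[...,::-1]); return a,d
E
python3 - <<'E'
from h import *
for n in("scene","top"):
    a,d=snap(n,n+"0"); np.savez(n+"0.npz",a=a,d=d); k,D,r,t=K(n); print(n,-cv2.Rodrigues(r)[0].T@t,k[0,0])
s=env.get_state();print(s["t"],s["eef_pos"],s["ee_rot"],env.tcp_to_tips)
E
```

```text
scene [ 1.79213427 -0.75854683  0.98119692] 530.4894963444739
top [ 0.46623769 -0.00178849  0.98692683] 390.571260943753
0.1 [0.21746261 0.58535715 0.24117329] [-5.55804852e-01 -3.09149472e+00  2.84224463e-03] 0.011
```

View pics/scene0.png

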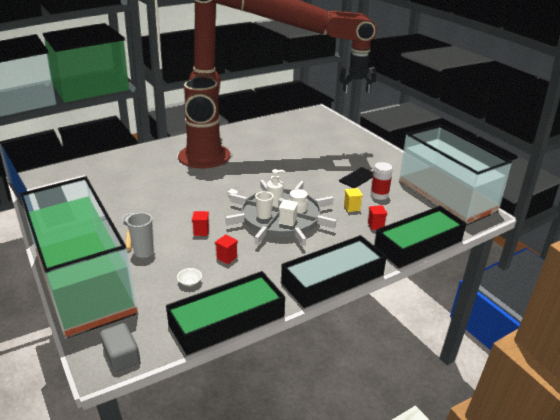

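View pics/top0.png

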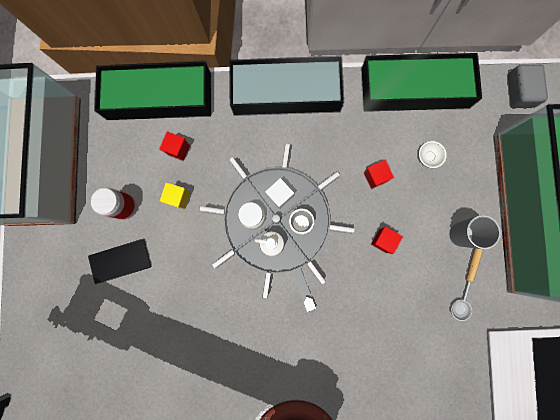

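The scene view shows the pump bottle at about (276,185). In the top view the axis is near (276,219) and the arrow block near (309,304). White things that could be taken for the bottle, in the top view:
- pump bottle with spout (268,243)
- beaker, open (302,221)
- jar, round lid (251,214)
- tin, square (280,192)
- can (105,202)
- dish (432,154)

I choose (268,243) and will check it in a crop.

```bash
python3 - <<'E'
from h import *
z=np.load("top0.npz");a,d=z["a"],z["d"]
c=a[130:320,190:370]; cv2.imwrite("pics/crop.png",cv2.resize(c,None,fx=3.1,fy=3.1,interpolation=cv2.INTER_CUBIC)[...,::-1])
P=cloud("top",d); 
# lug mask: z 0.04-0.055, outside platter
A0=ray("top",[[276,219]],.026)[0]
w=(a.min(2)>120)
v,u=np.mgrid[:420,:560]; rr=np.hypot(P[...,0]-A0[0],P[...,1]-A0[1])
m=((P[...,2]>.038)&(P[...,2]<.058)&(rr>.138)&(rr<.215)).astype(np.uint8)
n,l,s,ce=cv2.connectedComponentsWithStats(m)
C=[]
for i in range(1,n):
    if s[i,4]>40:
        q=P[l==i]; C.append(q.mean(0)); print(ce[i].round(),s[i,4],q.mean(0).round(4))
m=(w&(P[...,2]<.03)&(rr>.17)&(rr<.26)).astype(np.uint8)
n,l,s,ce=cv2.connectedComponentsWithStats(m)
for i in range(1,n):
    if s[i,4]>20: print("arrow?",ce[i],s[i,4],P[l==i].mean(0).round(4),ray("top",[ce[i]],.02))
C=np.array(C); 
if len(C)==8:
    ctr=C[:,:2].mean(0); print("axis",ctr,np.hypot(*(C[:,:2]-ctr).T),np.degrees(np.arctan2(*(C[:,:2]-ctr).T[::-1])))
# bottle parts in both cams
for nme in("top","scene"):
    z=np.load(nme+"0.npz");Q=cloud(nme,z["d"])
    r=np.hypot(Q[...,0]-A0[0],Q[...,1]-A0[1])
    for lo,hi in((.03,.056),(.056,.09),(.09,.104),(.106,.14),(.14,.18)):
        k=(r<.1)&(Q[...,2]>lo)&(Q[...,2]<hi)
        k&=(Q[...,0]<A0[0]-.02)
        if k.sum():print(nme,lo,k.sum(),Q[k].mean(0).round(4),Q[k].min(0).round(3),Q[k].max(0).round(3))
E
```

```text
[286. 153.] 102 [0.7052 0.0041 0.0477]
[236. 165.] 96 [0.6783 0.1269 0.0475]
[330. 179.] 110 [ 0.6376 -0.1015  0.0476]
[209. 209.] 104 [0.5719 0.1944 0.0473]
[343. 228.] 113 [ 0.5157 -0.1286  0.0473]
[221. 260.] 113 [0.4495 0.1662 0.0473]
[317. 273.] 116 [ 0.4108 -0.0612  0.0481]
[266. 286.] 116 [0.3835 0.0601 0.0475]
arrow? [277.71179487 224.5994302 ] 17550 [5.354e-01 3.090e-02 3.000e-04] [[0.53136298 0.02983994 0.02      ]]
axis [0.54405905 0.03255522] [0.16358779 0.16406322 0.1634606  0.16418252 0.16363645 0.16369949
 0.1628936  0.16290472] [ -10.01517497   35.11812689  -55.08424669   80.24865268  -99.96718275
  125.28488821 -144.87102295  170.25686329]
top 0.03 184 [0.5038 0.0295 0.0379] [ 0.448 -0.054  0.03 ] [0.525 0.118 0.056]
top 0.056 24 [ 0.5162 -0.0038  0.0724] [ 0.471 -0.047  0.057] [0.525 0.097 0.089]
top 0.09 157 [0.4937 0.0193 0.1013] [ 0.458 -0.053  0.092] [0.524 0.069 0.104]
top 0.106 215 [0.4841 0.0407 0.1126] [0.462 0.02  0.106] [0.507 0.072 0.138]
top 0.14 111 [0.4867 0.0505 0.1495] [0.475 0.034 0.14 ] [0.495 0.076 0.154]
scene 0.03 54 [0.5054 0.0268 0.0408] [ 0.462 -0.049  0.03 ] [0.525 0.093 0.056]
scene 0.056 156 [0.51   0.0171 0.0772] [ 0.479 -0.049  0.056] [0.525 0.062 0.09 ]
scene 0.09 122 [0.5064 0.0124 0.0972] [ 0.466 -0.051  0.09 ] [0.524 0.066 0.104]
scene 0.106 94 [0.4928 0.0395 0.1178] [0.473 0.016 0.106] [0.51  0.074 0.139]
scene 0.14 42 [0.4898 0.048  0.1468] [0.475 0.032 0.141] [0.5   0.073 0.154]
```

View pics/crop.png

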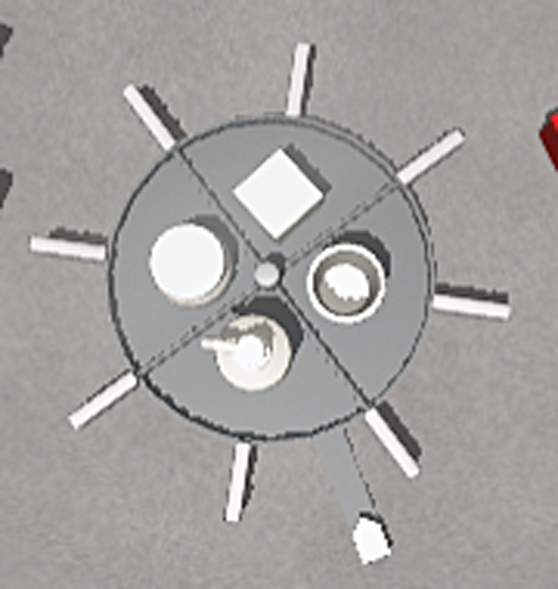

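```bash
python3 - <<'E'
from h import *
z=np.load("top0.npz");a,d=z["a"],z["d"]
ax=np.array([.5441,.0326])
g=a.min(2)[285:320,295:325]; m=(g>200).astype(np.uint8)
n,l,s,ce=cv2.connectedComponentsWithStats(m)
for i in range(1,n):
    p=ce[i]+[295,285]; w=ray("top",[p],.02)[0,:2]; print("white",p,s[i,4],w,np.hypot(*(w-ax)),np.degrees(np.arctan2(*(w-ax)[::-1])))
print("arrow tips",ray("top",[[310,296],[310,312]],.02))
P=cloud("top",d); r=np.hypot(P[...,0]-.49,P[...,1]-.045)
m=(r<.045)&(P[...,2]>.06)
q=P[m&(P[...,2]<.125)]
(cx,rad)=cv2.minEnclosingCircle(q[:,:2].astype(np.float32)); print("body",cx,rad)
for lo in(.09,.1,.11,.12,.13,.14,.147):
    q=P[m&(P[...,2]>lo)&(P[...,2]<lo+.01)]
    if len(q): print(lo,len(q),q[:,:2].min(0),q[:,:2].max(0))
for c in([254,352,.1],):
    w=ray("top",[[190+c[0]/3.1,130+c[1]/3.1]],c[2])[0,:2]; print(w,np.hypot(*(w-ax)),np.degrees(np.arctan2(*(w-ax)[::-1])))
E
```

```text
white [308.95689655 303.96551724] 116 [ 0.33643709 -0.04107486] 0.22034488834651833 -160.46628186757192
arrow tips [[ 0.3553939  -0.04423548  0.02      ]
 [ 0.31725067 -0.04296843  0.02      ]]
body (0.48482799530029297, 0.042551007121801376) 0.027806125581264496
0.09 19 [0.45757515 0.01607896] [0.51179336 0.06354502]
0.1 247 [0.45767795 0.01612147] [0.51195491 0.06854702]
0.11 71 [0.46663492 0.02280819] [0.50009874 0.06100121]
0.12 39 [0.47312214 0.03105507] [0.49749246 0.05536034]
0.13 1 [0.49553919 0.07168618] [0.49553919 0.07168618]
0.14 58 [0.47516861 0.03442116] [0.49544302 0.07596144]
0.147 100 [0.47516861 0.03442116] [0.49440851 0.07090896]
[0.48340956 0.04138298] 0.06132267028724159 171.7654584235419
```

The crop confirms the pump bottle: its spout and head sit at crop (240,345), and the tin, jar and beaker are clearly different. The bottle is at 170.5° about the axis (0.544, 0.033) and the front is at 199.5°, so the platter must turn about +29°. I'll push the lug at 125° anticlockwise with shut fingers, starting above the gap at 100°.

Emit:
step_arm(deltas=[[-0.03, -0.019, 0, -0.04], [-0.06, -0.038, 0, -0.08], [-0.09, -0.057, 0, -0.12], [-0.12, -0.075, 0, -0.16], [-0.15, -0.094, 0, -0.2], [-0.18, -0.113, 0, -0.24], [-0.21, -0.132, 0, -0.28], [-0.24, -0.151, 0, -0.32], [-0.27, -0.17, 0, -0.36], [-0.3, -0.188, 0, -0.4], [-0.33, -0.207, 0, -0.44], [-0.36, -0.226, 0, -0.48], [-0.39, -0.245, 0, -0.51], [-0.414, -0.26, 0, -0.53], [-0.414, -0.26, 0, -0.53], [-0.414, -0.26, 0, -0.53], [-0.414, -0.26, 0, -0.53], [-0.414, -0.26, 0, -0.53]], jaw=-1)

```text
t: 1.6
eef_pos: [0.5145, 0.1988, 0.242]
ee_rot: [0.275, -3.129, -0.0]
force: [-0.6, -0.2, -0.5]
opening: 0.0002
grip_force: 0.0
```

Emit:
step_arm(deltas=[[0, 0, 0.035, 0], [0, 0, 0.07, 0], [0, 0, 0.105, 0], [0, 0, 0.14, 0], [0, 0, 0.165, 0], [0, 0, 0.185, 0], [0, 0, 0.198, 0], [0, 0, 0.206, 0], [0, 0, 0.206, 0], [0, 0, 0.206, 0]])

```text
t: 2.43
eef_pos: [0.5156, 0.1985, 0.0371]
ee_rot: [-0.274, 3.129, 0.0]
force: [0.3, -0.6, -0.0]
opening: 0.0002
grip_force: 0.0
```

```bash
python3 - <<'E'
import numpy as np
s=env=None
# arc rows in the tool frame at 100 deg: x = CCW tangent, y = outward radial
r=.168
for e in np.arange(3,50,3): print(e,[round(r*np.sin(np.radians(e)),3),round(r*np.cos(np.radians(e))-r,3),0,round(-np.radians(e),2)])
E
```

```text
3 [np.float64(0.009), np.float64(-0.0), 0, np.float64(-0.05)]
6 [np.float64(0.018), np.float64(-0.001), 0, np.float64(-0.1)]
9 [np.float64(0.026), np.float64(-0.002), 0, np.float64(-0.16)]
12 [np.float64(0.035), np.float64(-0.004), 0, np.float64(-0.21)]
15 [np.float64(0.043), np.float64(-0.006), 0, np.float64(-0.26)]
18 [np.float64(0.052), np.float64(-0.008), 0, np.float64(-0.31)]
21 [np.float64(0.06), np.float64(-0.011), 0, np.float64(-0.37)]
24 [np.float64(0.068), np.float64(-0.015), 0, np.float64(-0.42)]
27 [np.float64(0.076), np.float64(-0.018), 0, np.float64(-0.47)]
30 [np.float64(0.084), np.float64(-0.023), 0, np.float64(-0.52)]
33 [np.float64(0.091), np.float64(-0.027), 0, np.float64(-0.58)]
36 [np.float64(0.099), np.float64(-0.032), 0, np.float64(-0.63)]
39 [np.float64(0.106), np.float64(-0.037), 0, np.float64(-0.68)]
42 [np.float64(0.112), np.float64(-0.043), 0, np.float64(-0.73)]
45 [np.float64(0.119), np.float64(-0.049), 0, np.float64(-0.79)]
48 [np.float64(0.125), np.float64(-0.056), 0, np.float64(-0.84)]
```

Emit:
step_arm(deltas=[[0.009, 0, 0, -0.05], [0.018, -0.001, 0, -0.1], [0.026, -0.002, 0, -0.16], [0.035, -0.004, 0, -0.21], [0.039, -0.005, 0, -0.235], [0.043, -0.006, 0, -0.26], [0.047, -0.007, 0, -0.285], [0.052, -0.008, 0, -0.31], [0.056, -0.0095, 0, -0.34], [0.06, -0.011, 0, -0.37], [0.064, -0.013, 0, -0.395], [0.068, -0.015, 0, -0.42], [0.072, -0.0165, 0, -0.445], [0.076, -0.018, 0, -0.47], [0.08, -0.0205, 0, -0.495], [0.084, -0.023, 0, -0.52], [0.0875, -0.025, 0, -0.55], [0.091, -0.027, 0, -0.58], [0.093, -0.028, 0, -0.59], [0.093, -0.028, 0, -0.59]])

```text
t: 4.1
eef_pos: [0.4299, 0.1545, 0.0383]
ee_rot: [-1.17, 2.911, -0.001]
force: [0.1, 0.4, 0.3]
opening: 0.0002
grip_force: 0.4
```

```bash
cat > m.py <<'E'
from h import *
import sys
a,d=snap("top",sys.argv[1]); P=cloud("top",d); ax=np.array([.5441,.0326])
rr=np.hypot(P[...,0]-ax[0],P[...,1]-ax[1])
m=((P[...,2]>.038)&(P[...,2]<.058)&(rr>.138)&(rr<.195)).astype(np.uint8)
n,l,s,ce=cv2.connectedComponentsWithStats(m)
for i in range(1,n):
    if s[i,4]>60: w=P[l==i].mean(0)[:2]-ax; print(s[i,4],np.degrees(np.arctan2(w[1],w[0])).round(1),np.hypot(*w).round(3))
b=ax+.0602*np.array([np.cos(np.radians(float(sys.argv[2]))),np.sin(np.radians(float(sys.argv[2])))])
q=P[(np.hypot(P[...,0]-b[0],P[...,1]-b[1])<.045)&(P[...,2]>.085)&(P[...,2]<.125)]
c,rad=cv2.minEnclosingCircle(q[:,:2].astype(np.float32)); w=np.array(c)-ax
print("body",c,rad,len(q),np.degrees(np.arctan2(w[1],w[0])),np.hypot(*w))
st=env.get_state(); print(st["t"],st["eef_pos"],st["force"])
E
python3 m.py top1 188
```

```text
99 4.2 0.164
104 -40.9 0.164
102 49.2 0.164
107 -85.9 0.164
108 94.4 0.163
112 -130.8 0.164
113 -175.7 0.164
body (0.4842446744441986, 0.02816329523921013) 0.027790624648332596 351 -175.76077112066628 0.060019533041547314
4.15 [0.4298887  0.15447506 0.03800178] [0.99611949 0.98148038 1.08608638]
```

Emit:
step_arm(deltas=[[0.004, 0, 0, -0.025], [0.008, 0, 0, -0.05], [0.012, -0.0005, 0, -0.075], [0.016, -0.001, 0, -0.1], [0.02, -0.0012, 0, -0.12], [0.024, -0.0018, 0, -0.145], [0.028, -0.0024, 0, -0.17], [0.032, -0.003, 0, -0.19], [0.035, -0.0037, 0, -0.21], [0.038, -0.0044, 0, -0.228], [0.04, -0.0049, 0, -0.24], [0.042, -0.0054, 0, -0.253], [0.0435, -0.0058, 0, -0.262], [0.0445, -0.006, 0, -0.268], [0.0445, -0.006, 0, -0.268], [0.0445, -0.006, 0, -0.268]])

```text
t: 5.48
eef_pos: [0.4003, 0.119, 0.0362]
ee_rot: [1.55, -2.732, -0.0]
force: [0.7, 0.2, -0.1]
opening: -0.0003
grip_force: 0.3
```

```bash
python3 m.py top2 199
```

```text
98 20.0 0.163
103 -25.1 0.164
100 65.1 0.164
108 -70.1 0.164
114 110.2 0.164
111 -114.9 0.164
112 -159.9 0.164
body (0.488151490688324, 0.011778062209486961) 0.027666788548231125 342 -159.586620013886 0.059697477229366205
5.5333 [0.40026063 0.1190184  0.03612991] [-0.1869117   0.55588303  0.59634279]
```

Emit:
step_arm(deltas=[[-0.01, 0.002, 0, 0], [-0.025, 0.005, 0, 0], [-0.035, 0.008, 0, 0], [-0.035, 0.008, -0.03, 0], [-0.035, 0.008, -0.065, 0], [-0.035, 0.008, -0.1, 0], [-0.035, 0.02, -0.135, 0], [-0.035, 0.04, -0.17, 0], [-0.035, 0.07, -0.2, 0], [-0.035, 0.1, -0.2, 0], [-0.035, 0.13, -0.2, 0], [-0.035, 0.15, -0.2, 0], [-0.035, 0.15, -0.2, 0], [-0.035, 0.15, -0.2, 0]])

```text
t: 6.7
eef_pos: [0.2891, 0.2268, 0.2363]
ee_rot: [-1.554, 2.73, -0.001]
force: [0.4, 0.2, 0.5]
opening: -0.0001
grip_force: 0.0
```

```bash
python3 m.py top3 199
```

```text
97 20.0 0.164
104 -25.1 0.163
105 65.1 0.163
108 -70.2 0.164
112 110.2 0.164
112 -115.0 0.164
113 155.2 0.164
112 -159.9 0.164
body (0.48781952261924744, 0.011980835348367691) 0.027716873213648796 348 -159.87896302893193 0.0599386526803575
6.75 [0.28960687 0.22636056 0.23619487] [-0.46532315 -0.12065142 -0.15519047]
```

View pics/top3.png

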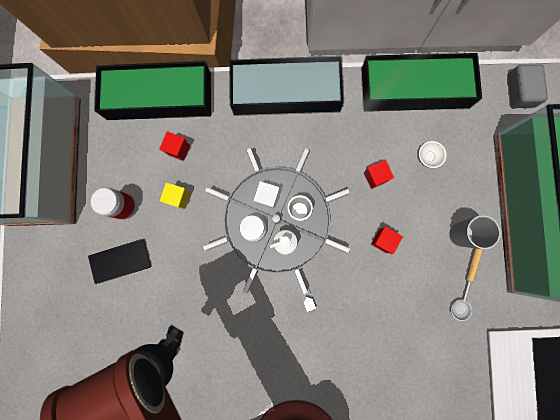

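The top view shows the pump bottle at (287,240), in line with the arrow block at (309,304). The other containers are upright, nothing else on the table has moved, and the hand is clear at about (175,340).

```bash
python3 -c "
from cell import env
print(env.hand_in())"
```

```text
the job is handed in; nothing more can be done
None
```

The job is handed in: the pump bottle stands at the front, measured about 1 mm off the arrow line, with the platter at rest and the hand clear. The other containers and the bystanders looked undisturbed in the last picture, but `hand_in` returned no verdict.

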